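# Sort two pipettes onto their sloping rests

## Robot

A 6-joint arm with a two-finger parallel gripper is mounted at the origin on the work surface. World frame = base frame: x ahead of the robot, y to its left, z up, the work surface at z = 0. Lengths are in m, angles in rad, forces in N, time in s.
With the tool pointing down it reaches from about 0.275 to 0.825 m from the base axis. Payload 4.9 kg.
Tool frame: the origin (TCP) lies midway between the tips of the shut fingers; the grasp point (between the pads) lies 19 mm behind it (grip_point_offset is the distance from the TCP to the grasp point, in m); z points along the fingers, y is the line along which they close (so a half turn about z gives the same grasp; the last joint's range is limited). The gripper opens to 85 mm and grips with 20 to 120 N. Pads are 22 mm wide; open, the fingers measure 114 mm over their backs; the gripper's body (76 mm by 85 mm) begins 54 mm behind the grasp point. The pads swing forward as they close: fully open they stand 13 mm farther back than shut.
Start: joints at [0.987, 0.326, -0.193, 1.052, 0, 1.437], TCP at [0.239, 0.495, 0.231] pointing down, gripper open.
Joint ranges: [-2.65, 2.65], [-0.97, 1.79], [-1.3, 1.35], [-1.93, 2.1], [-1.47, 1.37], [-3.14, 3.14]. Speed limits (rad/s): [2.57, 2.57, 3.14, 3.14, 3.14, 3.14].

## Interface

Orientations are given as a rotation vector (axis times angle).
In Python, from cell import * gives the robot as it stands. Calls block until the motion is done:
- movep(position, orientation): joint-space move of the TCP to a pose.
- move_l(position, velocity=0.15, rot=None, until_force=None): straight line of the TCP; rot=None keeps the orientation; velocity is the mean speed in m/s. With until_force (N) it stops when the force on the tool has changed by that much, and returns True; else False.
- set_joints(angles): joint-space move.
- let_go() and grab(newtons=None): open the fingers fully, or close them until they stop; newtons is the grip in N (None keeps the last).
- sleep(seconds).
- ik(position, orientation): joint angles nearest the present ones, or None.
- get_state(): the state.
- grab_frame(name): name is "scene" or "top" or "wrist"; returns a dict with "img" (420x560x3 uint8, red, green, blue), "fx", "fy", "cx", "cy" (pixels), "cam_to_world" (4x4, takes a point from camera to world coordinates); the wrist camera has in their place "T_tool_cam" (4x4, takes a point from camera to tool coordinates, whose origin is the TCP and whose axes are the flange's). Camera axes: x right, y down, z forward; pixel columns grow to the right and rows downward; lengths in m; the calibration is good to about 2 mm. A picture is of the moment at which its call begins: read the wrist's pose just before it. There is no depth.
A pose or a line that the arm cannot do raises MotionError and nothing moves.
- sign_off(): hands the job in; it is judged then, once.
Trained networks look in the newest picture that a camera, given by its name, has taken for a name from the list of things; names that differ only in an ending like _2 or _b are one class to them, and where a whole thing is asked for, a point or a joint stands for the part that bears it (a point fixed in the world has none). Each returns a list of dicts, best first, with "score" (0 to 1); they miss things now and then, are a little off and sometimes report something else, mostly with a low value. They report only what shows in the picture. A call takes as long as a camera call. They do not tell look-alikes from the thing itself.
- spot_in(camera, name): "centre" ([column, row] in pixels, amid what is visible of it).
- silhouettes(camera, name): "mask" (420x560 bool, what is visible of it) and "centre" ([column, row] in pixels, amid what is visible of it).
- tip_of(camera, name): "centre" ([column, row] in pixels: a listed point, or the origin of a listed thing).
The state is a dict: "clock": time; "q": joint angles; "joint_velocities": joint speeds; "tau": joint torques, N m; "position": TCP position; "eef_rot": TCP orientation; "contact_force": force on the tool from outside, world axes, zero at the start; "wrist_torque": the same for the moment, N m; "finger_gap": opening from 0.0 (shut) to 1.0 (fully open); "grasp_force": force on a finger pad.
Only numpy, scipy, OpenCV 4.12 (cv2) and the standard library are available. Lean on these libraries where they do the work, as an engineer would, in place of code of your own. Each camera call takes 0.05 s, during which the arm holds its last target. There are 200 camera calls.

## Task

The single-channel pipette has been left on the broad rest, which is meant for the eight-channel pipette lying on the bench. Lay the single-channel pipette centred on the narrow rest and the eight-channel pipette centred on the broad rest, each lying down the slope on both bars, between the cheeks, hook up and tip end low. Set them down rather than dropping them, and leave the other things on the bench where they stand.

Things in the scene. Friction and masses are not known exactly. Their poses are not given: they have to be found in the camera images.
- single_center (a point): Single-channel pipette, white, 100 g. Point mid handle, 15 mm above the flat underside. x runs along the pipette towards the thumb button (ends at x +87 mm), away from the tip; z up when it lies on its underside. Handle 130 mm long (x -65 to +65), 28 mm wide, 30 mm high. Finger hook on top at x +32 to +58 mm, rising 32 mm above the point.
- single_tip (a point): End of the single-channel pipette's nozzle. In the axes of single_center: round grey sleeve 18 mm across from x -65 to -140 mm, underside flush with the handle's, then a nozzle 8 mm across to x -168 mm.
- multi_center (a point): Eight-channel pipette, white, 190 g. Point mid handle, 15 mm above the flat underside. x runs along the pipette towards the thumb button (ends at x +87 mm), away from the tip; z up when it lies on its underside. Handle 130 mm long (x -65 to +65), 32 mm wide, 30 mm high. Finger hook on top at x +32 to +58 mm, rising 32 mm above the point.
- multi_tip (a point): Middle of the eight nozzle ends. In the axes of multi_center: neck 24 mm wide from x -65 mm, broad head 76 mm wide, 26 mm high from x -77 to -119 mm, underside flush with the handle's, row of nozzles to x -140 mm. The centre of mass lies toward this end, at about x -40 mm.
- broad_rest_cradle: Broad rest (metal, fixed). Tilted frame; origin mid support plane, 100 mm above the bench; x up the slope to the high end (0.30 rad above level), y across, z square to the plane. Home: pipette centre point 15 mm above the origin along z, its x along this x. Bars at x +35 and -95 mm, free air between them down to the base plate (10 mm thick, x -130 to +70 mm).
- broad_rest_low (a point): Middle of the top of the broad rest's low bar (10 mm thick along x); at each end a cheek 16 mm high, flared outwards by 26 degrees. Clear width between the cheeks at the bar: 86 mm. The broad head lies on this bar.
- broad_rest_high (a point): Middle of the top of the broad rest's high bar (10 mm thick along x); at each end a cheek 16 mm high, flared outwards by 26 degrees. Clear width between the cheeks at the bar: 40 mm.
- narrow_rest_cradle: Narrow rest (metal, fixed). Tilted frame; origin mid support plane, 100 mm above the bench; x up the slope to the high end (0.30 rad above level), y across, z square to the plane. Home: pipette centre point 15 mm above the origin along z, its x along this x. Bars at x +35 and -95 mm, free air between them down to the base plate (10 mm thick, x -130 to +70 mm).
- narrow_rest_low (a point): Middle of the top of the narrow rest's low bar (10 mm thick along x); at each end a cheek 16 mm high, flared outwards by 26 degrees. Clear width between the cheeks at the bar: 27 mm. The sleeve lies on this bar.
- narrow_rest_high (a point): Middle of the top of the narrow rest's high bar (10 mm thick along x); at each end a cheek 16 mm high, flared outwards by 26 degrees. Clear width between the cheeks at the bar: 36 mm.
- spray_bottle_center (a point): Bystander: white spray bottle, 68 mm across, 196 mm high; point half-way up its axis.
- reagent_bottle_center (a point): Bystander: amber bottle with black cap, 68 mm across, 150 mm high; point half-way up.
- flask_center (a point): Bystander: conical flask, 80 mm across at the foot, 134 mm high; point half-way up.
- petri_stack_center (a point): Bystander: stack of dishes, 88 mm across, 32 mm high; point at its centre.
- timer_center (a point): Bystander: flat bench timer 65 x 60 x 18 mm; point at its centre.
- tube_rack_center (a point): Bystander: blue rack of capped tubes, 75 mm (x) by 150 mm (y), 96 mm high; point half-way up.
- tip_box_center (a point): Bystander: closed tip box 87 mm (x) by 127 mm (y), 77 mm high; point half-way up.
Not all that is in view belongs to the job. Leave any green look-alike of the part that bears multi_center alone. What is shaped like the part that bears narrow_rest_cradle but orange is not meant.

How it is judged:
At the end, for the whole second after the job is handed in: Single-channel pipette on the narrow rest, eight-channel on the broad rest, released and still: centre within 22 mm along and 8 mm across of the home point, 10 to 20 mm above the support plane, axis and underside along the slope within 0.12 rad, hook up, tip at the low end (x of single_center in the frame of narrow_rest_cradle between -0.022 and 0.022 m and y of single_center in the frame of narrow_rest_cradle between -0.008 and 0.008 m and z of single_center in the frame of narrow_rest_cradle between 0.01 and 0.02 m and angle between the x axis of single_center and the x axis of narrow_rest_cradle, either way round below 0.12 rad and angle between the z axis of single_center and the z axis of narrow_rest_cradle, either way round below 0.12 rad and angle between each of single_center, multi_center's own z axis and vertical below 0.6 rad and x of single_tip in the frame of narrow_rest_cradle below -0.08 m and linear speed of each of single, multi below 0.02 m/s and contact force between the fingers and single below 0.1 N and x of multi_center in the frame of broad_rest_cradle between -0.022 and 0.022 m and y of multi_center in the frame of broad_rest_cradle between -0.008 and 0.008 m and z of multi_center in the frame of broad_rest_cradle between 0.01 and 0.02 m and angle between the x axis of multi_center and the x axis of broad_rest_cradle, either way round below 0.12 rad and angle between the z axis of multi_center and the z axis of broad_rest_cradle, either way round below 0.12 rad and x of multi_tip in the frame of broad_rest_cradle below -0.08 m and contact force between the fingers and multi below 0.1 N); the robot touches nothing.
It fails at once if a bystander is shifted by more than 30 mm (distance of any of spray_bottle_center, reagent_bottle_center, flask_center, petri_stack_center, timer_center, tube_rack_center, tip_box_center from where it was at the start of the episode above 0.03 m).
It fails at once if a bystander is tipped over (angle between any of spray_bottle_center, reagent_bottle_center, flask_center, petri_stack_center, timer_center, tube_rack_center, tip_box_center's own z axis and vertical above 0.5 rad).
It fails at once if the single-channel pipette is dropped: it moves at over 0.6 m/s (a fall of about 20 mm) while not held (linear speed of single above 0.6 m/s and contact force between the fingers and single below 0.1 N).
It fails at once if the eight-channel pipette is dropped: it moves at over 0.6 m/s (a fall of about 20 mm) while not held (linear speed of multi above 0.6 m/s and contact force between the fingers and multi below 0.1 N).
It also fails if it takes over 72 s, if anything falls off the work surface, if the arm or the gripper's body presses on something with over 40 N, if the wrist force passes 120 N, or if a joint passes its speed limit or range.

## Working session

There is one attempt and no reset: what is moved stays moved. The work goes in short steps, each a Python script; the robot and the scene stay as the last script left them, time stands still between calls to the robot, and variables do not carry over. Pictures are saved under pics/ and viewed, at most 10 in all, crops included, and the job is handed in when it is done.

```bash
ls; mkdir -p pics; python3 - <<'E'
from cell import *
import cv2,numpy as np
ims=[]
for c in ("scene","top"):
    f=grab_frame(c); cv2.imwrite(f"pics/{c}0.png",f["img"][:,:,::-1])
    print(c,f["fx"],f["fy"],f["cx"],f["cy"],np.round(f["cam_to_world"],3).tolist())
    for n in ["single_center","single_tip","multi_center","multi_tip","broad_rest_low","broad_rest_high","narrow_rest_low","narrow_rest_high","broad_rest_cradle","narrow_rest_cradle"]:
        print(n,[(np.round(d["centre"]).tolist(),round(d["score"],2)) for d in tip_of(c,n)][:4])
print(get_state())
E
```

```text
pics
scene 444.33535416508613 444.33535416508613 279.3904970109085 210.62960998979443 [[-0.152, 0.757, -0.636, 1.37], [0.988, 0.12, -0.093, 0.198], [0.006, -0.642, -0.766, 1.175], [0.0, 0.0, 0.0, 1.0]]
single_center [([167.0, 205.0], 0.66), ([360.0, 230.0], 0.6)]
single_tip [([169.0, 179.0], 0.74)]
multi_center [([373.0, 176.0], 0.95), ([258.0, 251.0], 0.68)]
multi_tip [([262.0, 218.0], 0.91), ([333.0, 166.0], 0.87), ([355.0, 300.0], 0.57), ([173.0, 208.0], 0.23)]
broad_rest_low [([170.0, 191.0], 0.72), ([263.0, 220.0], 0.43), ([359.0, 241.0], 0.4)]
broad_rest_high [([170.0, 211.0], 0.55)]
narrow_rest_low [([437.0, 199.0], 0.55), ([358.0, 216.0], 0.51)]
narrow_rest_high [([361.0, 240.0], 0.73), ([446.0, 218.0], 0.65)]
broad_rest_cradle [([358.0, 232.0], 0.38), ([141.0, 262.0], 0.21)]
narrow_rest_cradle [([443.0, 214.0], 0.66), ([362.0, 230.0], 0.51)]
top 488.0120320911617 488.0120320911617 273.1687313384729 208.33231962857946 [[0.019, -0.98, 0.198, 0.171], [-1.0, -0.022, -0.013, 0.055], [0.017, -0.198, -0.98, 1.594], [0.0, 0.0, 0.0, 1.0]]
single_center [([374.0, 196.0], 0.73), ([373.
[... 618 characters left out ...]
, 195.0], 0.4)]
{'clock': 1.1, 'q': array([ 9.86779675e-01,  3.26171175e-01, -1.92606890e-01,  1.05196206e+00,
        2.48197763e-05,  1.43661598e+00]), 'joint_velocities': array([ 0.00117805,  0.00029777, -0.00063   , -0.000329  ,  0.00038335,
        0.00038839]), 'tau': array([ 8.84909987e-04, -4.43335462e+01,  2.62762535e+01,  9.11361822e-04,
       -3.30110179e-04, -3.88662169e-07]), 'position': array([0.23914087, 0.49532497, 0.23129393]), 'eef_rot': array([-7.00657878e-01, -3.06245996e+00, -9.63481857e-05]), 'contact_force': array([ 0.09344522,  0.13523949, -0.15541427]), 'wrist_torque': array([0.03357565, 0.04101636, 0.03609046]), 'grasp_force': 0.0, 'finger_gap': 1.0019790931438053}
```

View pics/scene0.png

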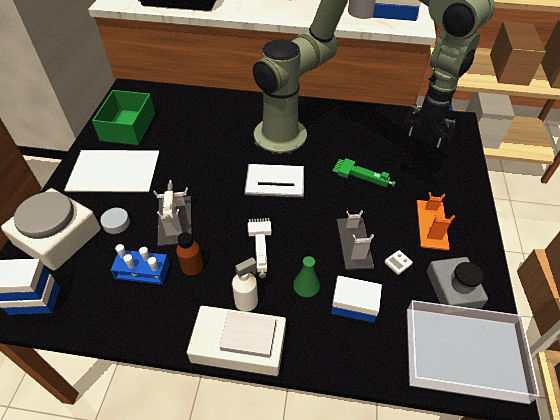

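View pics/top0.png

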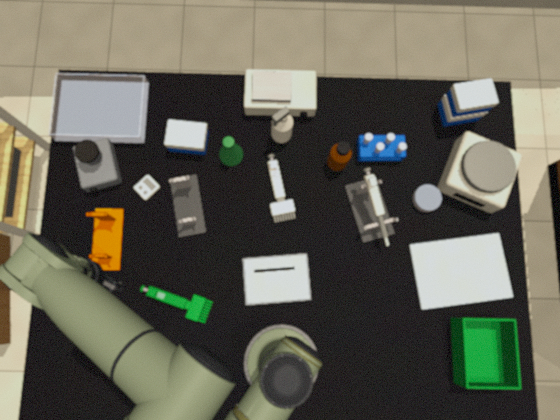

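The scene view shows the single (167,205) on the grey broad rest, the white eight-channel at (260,245), the grey narrow rest at (355,240), and orange and green decoys at (435,220) and (363,173). The top view shows the same things: single (374,196), multi (277,180) with its head towards the robot at (283,210), and narrow rest (187,205). The tip and low ends face the robot.

```bash
cat > h.py <<'E'
from cell import *
import numpy as np, cv2
from scipy.spatial.transform import Rotation as R
S=np.sin(.3);C=np.cos(.3)
Z=dict(broad_rest_low=.1-.095*S,broad_rest_high=.1+.035*S,narrow_rest_low=.1-.095*S,narrow_rest_high=.1+.035*S,broad_rest_cradle=.1,narrow_rest_cradle=.1)
def ray(f,px,z,T=None):
    T=f["cam_to_world"] if T is None else T
    d=T[:3,:3]@[(px[0]-f["cx"])/f["fx"],(px[1]-f["cy"])/f["fy"],1]
    return T[:3,3]+d*(z-T[2,3])/d[2]
def wrist():
    s=get_state(); f=grab_frame("wrist")
    W=np.eye(4); W[:3,:3]=R.from_rotvec(s["eef_rot"]).as_matrix(); W[:3,3]=s["position"]
    return f,W@f["T_tool_cam"]
def rotm(yaw,pitch=0.):
    """tool pose gripping a pipette whose x axis has heading yaw and rises by pitch; tool y across"""
    x=np.array([np.cos(yaw)*np.cos(pitch),np.sin(yaw)*np.cos(pitch),np.sin(pitch)])
    y=np.array([-np.sin(yaw),np.cos(yaw),0]); z=np.cross(x,y)
    return np.c_[x,y,z]                      # pipette frame
def tool(P,flip=False):
    M=P@np.diag([1,-1,-1.])                  # z down
    if flip: M=M@np.diag([-1,-1,1.])
    return R.from_matrix(M).as_rotvec()
def look(n_zs,tag,gate=None):
    f,T=wrist(); cv2.imwrite(f"pics/{tag}.png",f["img"][:,:,::-1])
    for n,z in n_zs:
        print(n,[(np.round(d["centre"]).tolist(),np.round(ray(f,d["centre"],z,T)[:2],4).tolist(),round(d["score"],2)) for d in tip_of("wrist",n)][:4])
    return f,T
E
python3 - <<'E'
from h import *
f=grab_frame("top")
for n,p,z in [("sc",(374,196),.114),("st",(386,243),.07),("mc",(275,176),.015),("mt",(286,221),.01),("bl",(379,222),.072),("bh",(370,188),.11),("nl",(182,218),.072),("nh",(182,182),.11),("spray",(281,115),.196),("reag",(341,152),.15),("rack",(382,148),.096),("flask",(229,143),.134)]:
    print(n,np.round(ray(f,p,z),3))
s=get_state()
print(R.from_rotvec(s["eef_rot"]).as_matrix().round(2).tolist()); print(grab_frame("wrist")["T_tool_cam"].round(3).tolist())
E
```

```text
sc [ 0.517 -0.279  0.114]
st [ 0.376 -0.324  0.07 ]
mc [0.601 0.029 0.015]
mt [ 0.45 -0.01  0.01]
bl [ 0.442 -0.303  0.072]
bh [ 0.543 -0.268  0.11 ]
nl [0.441 0.321 0.072]
nh [0.549 0.321 0.11 ]
spray [0.744 0.017 0.196]
reag [ 0.646 -0.172  0.15 ]
rack [ 0.68  -0.313  0.096]
flask [0.672 0.177 0.134]
[[-0.9, 0.43, -0.0], [0.43, 0.9, -0.0], [-0.0, -0.0, -1.0]]
[[-0.0, -0.951, -0.309, 0.079], [1.0, 0.0, -0.001, 0.001], [0.001, -0.309, 0.951, -0.144], [0.0, 0.0, 0.0, 1.0]]
```

```bash
python3 - <<'E'
from h import *
for fl in (False,True):
    for p,y in [((.52,.32,.3),0),((.52,-.28,.3),.27),((.58,.02,.3),.2)]:
        q=ik(p,tool(rotm(y),fl)); q2=ik((p[0],p[1],.11),tool(rotm(y,.3),fl)); print(fl,p,None if q is None else q.round(2),None if q2 is None else q2.round(2))
movep((.52,.32,.28),tool(rotm(0),True))
look([(n,Z[n]) for n in ("narrow_rest_low","narrow_rest_high","narrow_rest_cradle")],"w_narrow")
s=get_state();print(s["clock"])
movep((.53,-.28,.32),tool(rotm(.27),True))
look([(n,Z[n]) for n in ("broad_rest_low","broad_rest_high","broad_rest_cradle")]+[("single_center",.114),("single_tip",.1-.168*S-.011*C)],"w_broad")
print(get_state()["clock"])
E
```

```text
False (0.52, 0.32, 0.3) [ 0.43  0.41  0.11  1.27  0.   -2.71] [ 0.5   0.39 -0.5   0.42 -0.14 -2.66]
False (0.52, -0.28, 0.3) [-0.62  0.37  0.05  1.25 -0.    2.25] [-0.75  0.39 -0.48  0.53  0.25  2.14]
False (0.58, 0.02, 0.3) [-0.09  0.35  0.02  1.24  0.    2.85] [-0.15  0.32 -0.62  0.36  0.1   2.81]
True (0.52, 0.32, 0.3) [0.43 0.41 0.11 1.27 0.   0.43] [ 0.5   0.39 -0.5   0.42 -0.14  0.48]
True (0.52, -0.28, 0.3) [-0.62  0.37  0.05  1.25 -0.   -0.89] [-0.75  0.39 -0.48  0.53  0.25 -1.  ]
True (0.58, 0.02, 0.3) [-0.09  0.35  0.02  1.24  0.   -0.29] [-0.15  0.32 -0.62  0.36  0.1  -0.33]
narrow_rest_low [([272.0, 112.0], [0.4381, 0.3092], 0.89)]
narrow_rest_high [([533.0, 113.0], [0.4395, 0.5781], 0.93), ([290.0, 221.0], [0.5574, 0.3309], 0.91), ([270.0, 111.0], [0.4379, 0.3086], 0.43)]
narrow_rest_cradle []
2.6667
broad_rest_low [([286.0, 97.0], [0.4342, -0.3006], 0.58)]
broad_rest_high [([289.0, 200.0], [0.5524, -0.2629], 0.87)]
broad_rest_cradle []
single_center [([282.0, 175.0], [0.5234, -0.2809], 0.93), ([152.0, 139.0], [0.5223, -0.4392], 0.66), ([324.0, 274.0], [0.6388, -0.1892], 0.42)]
single_tip [([148.0, 136.0], [0.5345, -0.4742], 0.26)]
5.125
```

```bash
python3 -c "
import cv2,numpy as np
a=cv2.imread('pics/w_narrow.png')[:400,120:480];b=cv2.imread('pics/w_broad.png')[:400,100:500]
cv2.imwrite('pics/w_both.png',np.hstack([a,b]))"
```

```text
(no output)
```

View pics/w_both.png

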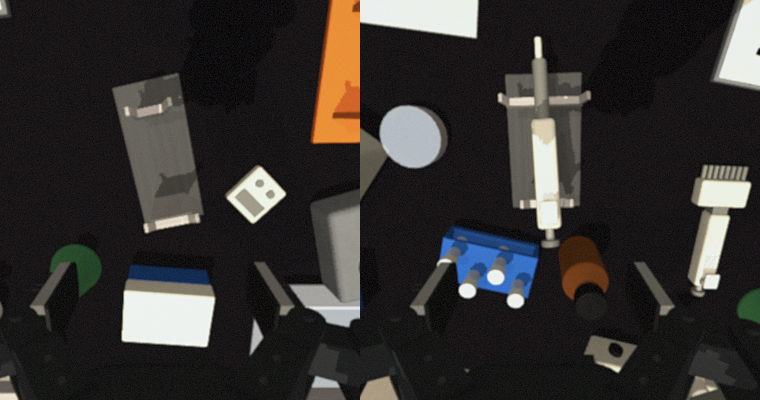

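```bash
python3 - <<'E'
from h import *
f=grab_frame("wrist"); W=np.eye(4);W[:3,:3]=R.from_rotvec(tool(rotm(.27),True)).as_matrix();W[:3,3]=(.53,-.28,.32);T=W@f["T_tool_cam"]
t=ray(f,(279,40),.059,T);b=ray(f,(289,243),.140,T);hf=ray(f,(282,118),.109,T)
d=b-t; y=np.arctan2(d[1],d[0]); print(t,b,hf,"yaw",y,"len",np.hypot(*d[:2]),"exp",.255*C)
u=np.array([np.cos(y),np.sin(y)])
print("centre from tip",t[:2]+.168*C*u,"button",b[:2]-.087*C*u,"front",hf[:2]+u*(.065*C+.03*S-.015*S))
movep((.51,-.285,.22),tool(rotm(y,.3),True))
f,T=look([(n,Z[n]) for n in ("broad_rest_low","broad_rest_high")]+[("single_center",.114),("single_tip",.059)],"w_single")
m=silhouettes("wrist","single_center")
for k in m[:2]:
    c=cv2.minAreaRect(np.argwhere(k["mask"])[:,::-1].astype(np.float32)); print(k["score"],c)
E
```

```text
[ 0.37160001 -0.32703503  0.059     ] [ 0.59599968 -0.25217765  0.14      ] [ 0.45847112 -0.2991204   0.109     ] yaw 0.32198110193940993 len 0.23655620465209917 exp 0.24361080472702953
centre from tip [ 0.52384868 -0.27624647] button [ 0.51715661 -0.27847887] front [ 0.52158186 -0.27806732]
broad_rest_low [([293.0, 65.0], [0.4353, -0.3004], 0.92)]
broad_rest_high []
single_center [([286.0, 186.0], [0.5222, -0.277], 0.58)]
single_tip []
0.78 ((287.1203918457031, 138.92684936523438), (278.2001647949219, 34.58218765258789), 89.18154907226562)
```

View pics/w_single.png

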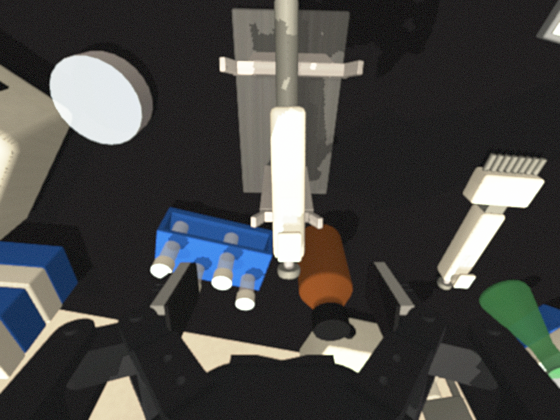

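The pipette lies upright in the image at col 287. Its handle runs from rows 108 to 262 and nothing obstructs the space between the bars, so I'm grasping it now.

```bash
cat >> h.py <<'E'
def tcp(c,P,gx,gz,lift=0):
    """TCP for pipette centre c, pipette axes P, grasp at (gx,gz) in pipette frame"""
    return np.asarray(c)+P@np.array([gx,0,gz-.019+lift])
E
python3 - <<'E'
from h import *
P=rotm(.322,.3); c=np.array([.522,-.278,.1143])
movep(tcp(c,P,-.02,0,.07),tool(P,True))
print(move_l(tcp(c,P,-.02,0),.08,until_force=8))
grab(50); s=get_state(); print(s["finger_gap"],s["grasp_force"],s["contact_force"],s["position"])
move_l(tcp(c,P,-.02,0,.10),.1)
s=get_state(); print(s["clock"],s["grasp_force"],s["finger_gap"],s["contact_force"])
# go above, then look at the narrow rest from a few places on the way
pts={"narrow_rest_low":[],"narrow_rest_high":[]}
for x,y,z in [(.50,.0,.30),(.50,.22,.30),(.44,.32,.29),(.40,.36,.29)]:
    movep((x,y,z),tool(rotm(.19,.3),True))
    if y<.1: continue
    f,T=wrist(); cv2.imwrite(f"pics/n{y}.png",f["img"][:,:,::-1])
    for n in pts:
        print(n,[(np.round(d["centre"]).tolist(),ray(f,d["centre"],Z[n],T)[:2].round(4).tolist(),round(d["score"],2)) for d in tip_of("wrist",n)][:3])
s=get_state(); print(s["clock"],s["grasp_force"],s["finger_gap"])
E
```

```text
False
0.31989143806229237 49.04775559902191 [-1.11901501  0.70758257  3.86521661] [ 0.50922017 -0.28234119  0.09058024]
9.1083 49.093862771987915 0.3219155284281427 [ 0.52662144  0.53889497 -1.59403766]
narrow_rest_low [([370.0, 83.0], [0.4371, 0.3065], 0.9)]
narrow_rest_high [([362.0, 197.0], [0.5587, 0.3309], 0.72)]
narrow_rest_low [([551.0, 58.0], [0.3172, 0.5775], 0.92), ([274.0, 123.0], [0.4375, 0.3107], 0.41)]
narrow_rest_high [([495.0, 180.0], [0.4415, 0.5718], 0.76), ([70.0, 172.0], [0.5238, 0.0917], 0.44)]
narrow_rest_low [([490.0, 88.0], [0.3161, 0.5743], 0.88), ([232.0, 149.0], [0.4392, 0.3056], 0.79)]
narrow_rest_high [([237.0, 247.0], [0.5643, 0.3296], 0.82), ([450.0, 203.0], [0.4415, 0.5775], 0.66)]
12.525 49.280734062194824 0.31869333747620177
```

```bash
python3 -c "
import cv2,numpy as np
a=cv2.imread('pics/n0.22.png')[20:270,270:470];b=cv2.imread('pics/n0.36.png')[80:330,140:340]
cv2.imwrite('pics/n_both.png',cv2.resize(np.hstack([a,b]),None,fx=2,fy=2))"
```

```text
(no output)
```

View pics/n_both.png

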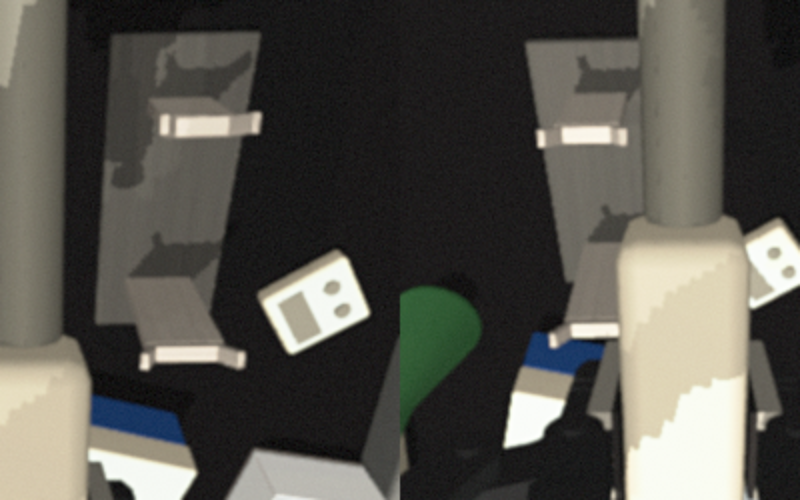

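```bash
python3 - <<'E'
from h import *
P=rotm(.207,.3); c=np.array([.5271,.3262,.1])+P@[0,0,.015]
movep(tcp(c,P,-.02,0,.07),tool(P,True))
move_l(tcp(c,P,-.02,0,.03),.1)
s0=get_state()["contact_force"]
f,T=wrist(); cv2.imwrite("pics/place1.png",f["img"][:,:,::-1])
hit=move_l(tcp(c,P,-.02,0,-.004),.03,until_force=4)
s=get_state(); h=P.T@(s["position"]-tcp(c,P,-.02,0)); print(hit,h.round(4),s["contact_force"]-s0,s["wrist_torque"],s["clock"])
f,T=wrist(); cv2.imwrite("pics/place2.png",f["img"][:,:,::-1])
a=cv2.imread("pics/place1.png")[:,100:460];b=cv2.imread("pics/place2.png")[:,100:460]
cv2.imwrite("pics/place.png",np.hstack([a,b]))
E
```

```text
True [-0.0003 -0.0001  0.0006] [-0.06721117  0.21139217  6.7983055 ] [-0.09371589  0.20614095  0.05902459] 14.725
```

View pics/place.png

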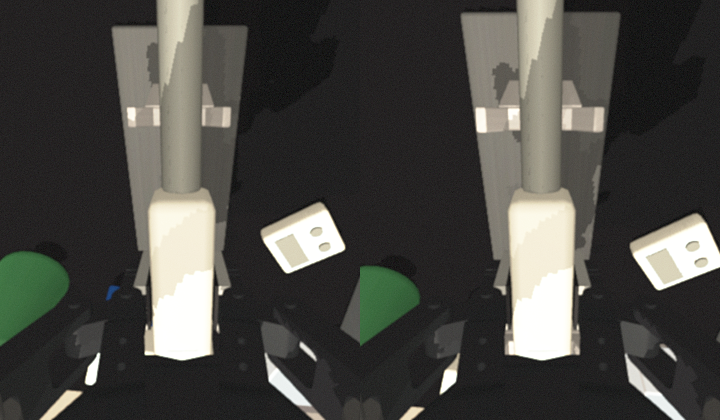

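Contact came at the expected height, with the pipette centred between the cheeks. I'm releasing it and going to look at the eight-channel and the emptied broad rest.

```bash
python3 - <<'E'
from h import *
P=rotm(.207,.3); p=get_state()["position"]
let_go(); sleep(.3)
move_l(p+P@[0,0,.12],.12)
look([("single_center",.1143),("narrow_rest_low",Z["narrow_rest_low"])],"rel1")
movep((.57,.02,.26),tool(rotm(.22),True))
look([("multi_center",.015),("multi_tip",.01)],"w_multi")
m=silhouettes("wrist","multi_center")
for k in m[:2]: print(k["score"],cv2.minAreaRect(np.argwhere(k["mask"])[:,::-1].astype(np.float32)))
movep((.48,-.27,.32),tool(rotm(.31),True))
look([(n,Z[n]) for n in ("broad_rest_low","broad_rest_high")],"w_broad2")
movep((.48,-.22,.30),tool(rotm(.31),True))
look([(n,Z[n]) for n in ("broad_rest_low","broad_rest_high")],"w_broad3")
a=cv2.imread("pics/w_multi.png")[:400,150:450];b=cv2.imread("pics/w_broad2.png")[:400,150:450]
cv2.imwrite("pics/mb.png",np.hstack([a,b]))
print(get_state()["clock"])
E
```

```text
single_center [([278.0, 229.0], [0.5229, 0.3224], 0.9)]
narrow_rest_low [([281.0, 121.0], [0.4397, 0.3073], 0.63)]
multi_center [([282.0, 189.0], [0.589, 0.0258], 0.69)]
multi_tip [([284.0, 77.0], [0.45, -0.0031], 0.96), ([281.0, 189.0], [0.59, 0.0245], 0.38)]
0.75 ((282.5, 163.0), (170.0, 61.0), 90.0)
broad_rest_low [([268.0, 132.0], [0.4329, -0.3033], 0.74)]
broad_rest_high [([266.0, 235.0], [0.5564, -0.2655], 0.9)]
broad_rest_low [([227.0, 121.0], [0.4332, -0.3029], 0.82)]
broad_rest_high [([225.0, 233.0], [0.5598, -0.2657], 0.68)]
20.2
```

View pics/mb.png

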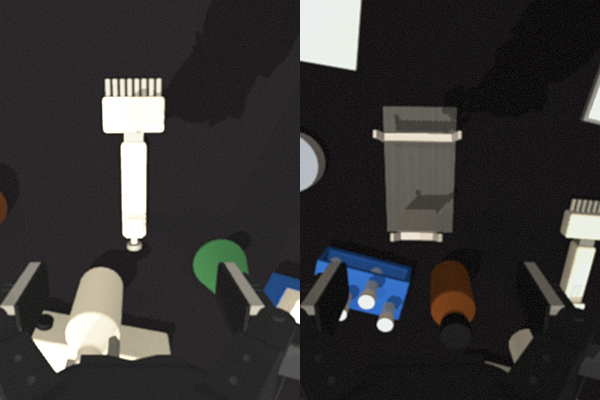

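View pics/rel1.png

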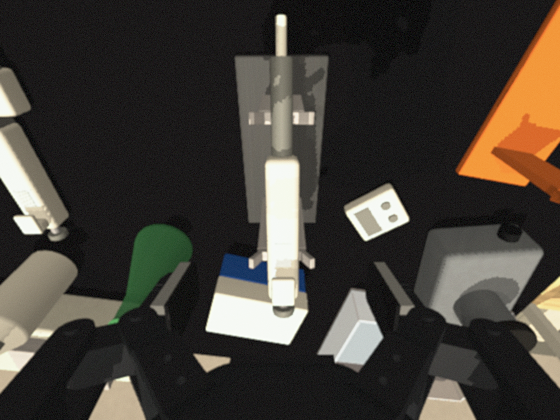

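Left: the multi is upright at col 284, with its nozzle row at row 77 and its handle from rows 142 to 237. Right: the empty broad rest has bar centres at (267,135) and (266,236). The third picture shows the single lying centred between the narrow rest's cheeks, released. Next I pick up the multi.

```bash
python3 - <<'E'
from h import *
P=rotm(.208); c=np.array([.588,.0252,.015])
movep((.50,-.1,.30),tool(rotm(.25),True))
movep(tcp(c,P,-.04,.006,.10),tool(P,True))
print(move_l(tcp(c,P,-.04,.006),.08,until_force=8), get_state()["position"])
grab(70); s=get_state(); print(s["finger_gap"],s["grasp_force"])
g=P.T@(s["position"]-c); print("grip",g)
move_l(s["position"]+[0,0,.03],.06); print(get_state()["grasp_force"])
move_l(s["position"]+[0,0,.28],.2)
f,T=wrist(); cv2.imwrite("pics/held.png",f["img"][:,:,::-1])
P=rotm(.296,.3); c=np.array([.5225,-.2752,.1])+P@[0,0,.015]
movep((.48,-.1,.30),tool(P,True))
t=c+P@g
movep(t+P@[0,0,.09],tool(P,True)); move_l(t+P@[0,0,.03],.1)
f,T=wrist(); cv2.imwrite("pics/p3.png",f["img"][:,:,::-1]); s0=get_state()["contact_force"]
hit=move_l(t+P@[0,0,-.006],.03,until_force=4)
s=get_state(); print(hit,(P.T@(s["position"]-t)).round(4),s["contact_force"]-s0,s["wrist_torque"],s["grasp_force"],s["clock"])
f,T=wrist(); cv2.imwrite("pics/p4.png",f["img"][:,:,::-1])
a=cv2.imread("pics/p3.png")[:,100:460];b=cv2.imread("pics/p4.png")[:,100:460]
cv2.imwrite("pics/pl2.png",np.hstack([a,b]))
E
```

```text
False [0.54939263 0.01689415 0.00251998]
0.3626534387994827 70.7174277305603
grip [-3.95962192e-02  5.77939331e-05 -1.25236857e-02]
69.7599470615387
True [-0.0002  0.0002 -0.0006] [-1.43606    -0.25784536  6.33924464] [0.03961069 0.26768425 0.1022156 ] 70.53613185882568 29.0083
```

View pics/pl2.png

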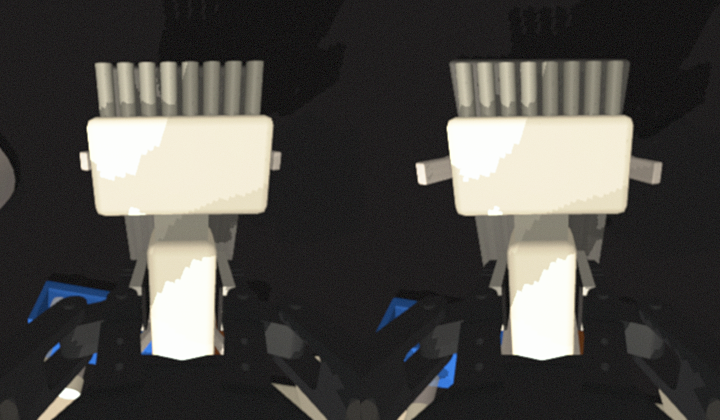

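The head sits centrally between the low cheeks, which show about 30 px on the left and 32 px on the right. Contact came at the nominal height, so I'm releasing it and checking.

```bash
python3 - <<'E'
from h import *
P=rotm(.296,.3); p=get_state()["position"]
let_go(); sleep(.3)
move_l(p+P@[0,0,.14],.12); sleep(.3)
look([("multi_center",.1143),("multi_tip",.1-.14*S+.01)],"rel2")
s=get_state(); print(s["clock"],s["contact_force"])
E
```

```text
multi_center [([281.0, 238.0], [0.5189, -0.2759], 0.96)]
multi_tip [([280.0, 90.0], [0.3925, -0.3144], 0.77)]
31.7083 [-0.05318822 -0.03335943  0.45123273]
```

View pics/rel2.png

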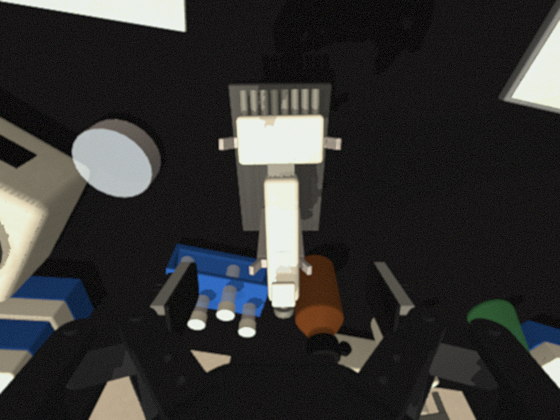

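The multi lies centred, with its head at (280,140) between the low cheeks and its handle at (282,220) between the high ones. The bystanders are undisturbed.

```bash
python3 -c "
from cell import *
print(sign_off())"
```

```text
the job is handed in; nothing more can be done
None
```

I laid the single-channel pipette on the narrow rest and the eight-channel on the broad rest, each centred and released, saw no bystander disturbed, and handed the job in at about 32 s; no verdict came back.

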